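# Unbolt the bench kiln and hold its lid at the gauge

### The arm

A 7-joint arm with a two-finger parallel gripper is mounted at the origin on the work surface. World frame = base frame: x ahead of the robot, y to its left, z up, the work surface at z = 0. Lengths are in m, angles in degrees, forces in N, time in s.
With the tool pointing down it reaches from about 0.425 to 1.025 m from the base axis. Payload 3.6 kg.
Tool frame: the origin (TCP) lies midway between the tips of the shut fingers; the grasp point (between the pads) lies 19 mm behind it; z points along the fingers, y is the line along which they close (so a half turn about z gives the same grasp; the last joint's range is limited). The gripper opens to 85 mm and grips with 20 to 120 N. Pads are 22 mm wide; open, the fingers measure 114 mm over their backs; the gripper's body (76 mm by 85 mm) begins 54 mm behind the grasp point. The pads swing forward as they close: fully open they stand 13 mm farther back than shut.
Start: joints at [58.757, 33.873, 2.773, 92.16, -1.908, 54.013, -1.931], TCP at [0.317, -0.652, 0.2] pointing down, gripper open.
Joint ranges: [-153.93, 153.93], [-27.13, 128.08], [-72.61, 78.16], [10.71, 143.7], [-87.88, 267.88], [4.46, 118.87], [-176.78, 176.78]. Speed limits (degrees/s): [147.25, 147.25, 180, 180, 180, 180, 180].

### API

Orientations are given as [roll, pitch, yaw] about the fixed x, y, z axes, in that order (R = Rz(yaw) Ry(pitch) Rx(roll)).
In Python, from bench import manip gives the robot as it stands.
- The arm moves only by the tool jog_arm, never from a script. Its arguments are lists of equal length, an entry for each row: "offset": the shift along the world's x, y, z in m, a list of three; "rotation": the turn, a rotation vector about the world's x, y, z in rad, a list of three; "fingers": the closure, from 0 (fully open) to 1 (shut). A call has exactly 5 rows; each row is the pose to reach, as a shift and turn from the pose commanded when the call began; what a row does not reach only later rows make up. A row lasts 1/8 s, in which the tool goes at most 62.5 mm and 10.7 degrees, less where a joint would pass 70% of its speed; a pose out of reach is approached as far as the arm can. A call with a gripper value outside its range is refused whole. The fingers move at their own pace and stop on an object; "squeeze" is the grip in N (left out, the last holds). Time passes only in rows, so rows that repeat a pose let the fingers close, or fill a call up. It gives the time, the measured TCP pose, the force and the opening at its end, in the units of the state.
- manip.get_obs(): the state, without advancing time (a new reading comes with each control period).
- manip.capture(name): name is "scene" or "side" or "wrist"; returns the picture (384x512x3 uint8, red, green, blue); there is no depth.
- manip.camera_params(name): a dict with "fx", "fy", "cx", "cy" (pixels), "k1" (the pictures are not rectified: a ray, as slopes to the right and down, at radius r is drawn at 1 + k1 r^2 times it, then the intrinsics apply), "origin" and "orientation" of the camera in the world. Camera axes: x right, y up, looking along -z (the intrinsics and any distortion apply to the point x, -y, -z); pixel columns grow to the right and rows downward; lengths in m; the calibration is good to about 2 mm. A picture is of the moment at which its call begins: read the wrist's pose just before it. camera_params takes no time and is no camera call; for the wrist camera it gives the pose at the moment of the call.
- manip.finish_job(): hands the job in, once; it reports no verdict.
Trained networks look in the newest picture that a camera, given by its name, has taken for a name from the list of things; names that differ only in an ending like _2 or _b are one class to them, and where a whole thing is asked for, a point or a joint stands for the part that bears it (a point fixed in the world has none). Each returns a list of dicts, best first, with "conf" (0 to 1); they miss things now and then, are a little off and sometimes report something else, mostly with a low value. They report only what shows in the picture. A call takes as long as a camera call.
- manip.recognise(camera, query): "position" ([x, y, z] in m, in the coordinates of the camera as it stood for that picture, good to about 4 mm: the middle of the surface that is visible of it).
The state is a dict: "clock": time; "qpos": joint angles; "qd": joint speeds; "joint_torque": joint torques, N m; "position": TCP position; "tcp_rot": TCP orientation; "force": force on the tool from outside, world axes, zero at the start; "moment": the same for the moment, N m; "grip_width": opening from 0.0 (shut) to 1.0 (fully open).
Only numpy, scipy, OpenCV 4.12 (cv2) and the standard library are available. Lean on these libraries where they do the work, as an engineer would, in place of code of your own. Each camera call takes 0.05 s, during which the arm holds its last target. There are 200 camera calls.

### The job

Draw the bolt on the front of the bench kiln all the way back until you feel its stop, then lift the lid until it stands parallel to the gauge arm beside it, and finish still holding it there with the gripper so that the piece inside can be inspected: the lid drops if let go. Leave the gauge arm as it is set, and do not disturb the things standing around the kiln.

Things in the scene. Friction and masses are not known exactly. Their poses are not given: they have to be found in the camera images.
- kiln: the grey bench kiln, fixed to the bench: 245 deep (x, including the front ledge) x 280 wide (y) x 130 high, origin at the centre of its underside; its z is up, its x points from the front (bolt) to the back (lid hinge), its y along the lid's hinge and towards the side to which the bolt is drawn
- hinge (a point): centre of the lid's hinge axis, 145 above the bench at the kiln's back; same axes as the kiln, the hinge axis is its y; in these axes, with the lid shut, the middle of the lid's handle is at x -170, y -20, z +65
- lid (a joint): angle of the kiln's lid in rad: 0 shut, grows as the front edge rises (positive about the kiln's +y), limit 1.15. Steel plate about 0.7 kg (varies by a third), 205 from hinge to front edge; free hinge, it falls shut if let go
- lid_handle (a point): middle of the lid's handle: a horizontal round wooden bar 18 in diameter, 120 long, parallel to the hinge, its axis 50 above the lid's top face on two posts 10 thick, 50 either side of this point (90 clear between them for fingers from above). Axes turn with the lid (z is the lid's upward normal, x along the lid towards the hinge)
- bolt (a joint): sliding bolt on the front ledge, m: near 0 it lies over a lug on the lid's front edge and locks it; it is drawn along the kiln's +y and comes up against a solid stop at 0.060, where the lug is free. Friction about 2.5 N; it stays where it is left
- bolt_knob (a point): the grip height on the bolt's upright round knob, 16 in diameter, standing from 151 to 211 above the bench; this point is on its axis at 190, and moves with the bolt
- gauge (a joint): angle of the gauge arm in rad, same zero and sense as the lid's: the lid angle wanted. Stiff clamped hinge; stays where it is unless pushed
- gauge_tip (a point): free end of the gauge arm: a flat steel bar 215 long, 12 wide, 6 thick, on the lid's hinge axis, beyond the lid's edge on the kiln's -y side (166 from the kiln's middle), standing up at the wanted angle against a wire quadrant; axes turn with the arm (x along the arm towards the hinge, z the arm's upward normal)
- tumbler: bystander: green glass tumbler, 72 wide, 90 high, stands beside the kiln's bolt side; origin at its underside
- frit_jar: bystander: lidded amber glass jar, 64 wide, 90 high, stands beside the gauge; origin at its underside
- tin: bystander: round low metal tin, 66 wide, 50 high; origin at its underside
- clear_box: bystander: clear plastic box, 75 x 75 x 50 high; origin at its underside
- paddle: bystander: wooden paddle lying flat, 190 long, 12 thick, in front of the kiln; origin at its underside
- tongs: bystander: flat steel tongs, 180 long, 12 high, lying in front of the kiln; origin at its underside

How it is judged:
By the outcome, as a careful person would: the job done as asked, in the order asked, and still so for the second after the job is handed in, while the arm keeps its last pose, push and grip.
It also fails if it takes over 43 s, if anything falls off the work surface, if the arm or the gripper's body presses on something with over 40 N, if the wrist force passes 120 N, or if a joint passes its speed limit or range.

## Working session

There is one attempt and no reset: what is moved stays moved. The work goes in short steps, Python scripts to look and compute and a tool call to move; the robot and the scene stay as the last step left them, time stands still between calls to the robot, and variables do not carry over. Pictures are saved under pics/ and viewed, on a budget of 10 in all, crops included, one or two more only if the job needs it, and the job is handed in when it is done.

Besides the shell and the picture viewer there is one more tool, called after ">>>" as name(argument=value, ...), one argument or row to a line, values as JSON. jog_arm: Moves the arm, as the interface text tells. Its arguments: {"type":"object","properties":{"offset":{"type":"array"},"rotation":{"type":"array"},"fingers":{"type":"array"},"squeeze":{"type":"number"}},"required":["offset","rotation","fingers"]}

```bash
mkdir -p pics
cat > h.py <<'E'
import numpy as np,cv2
from bench import manip
from scipy.spatial.transform import Rotation as R
def Rc(p):
    o=np.array(p["orientation"],float)
    if o.shape==(3,3): return o
    return (R.from_euler('xyz',o,degrees=True) if o.size==3 else R.from_quat(o)).as_matrix()
def rec(cam,q,n=2):
    p=manip.camera_params(cam); r=[]
    for d in manip.recognise(cam,q)[:n]:
        r.append((round(d["conf"],2),np.round(Rc(p)@np.array(d["position"])+p["origin"],4)))
    return r
def proj(cam,X):
    p=manip.camera_params(cam); c=(np.array(X)-p["origin"])@Rc(p)
    a=c[...,0]/-c[...,2]; b=-c[...,1]/-c[...,2]; s=1+p["k1"]*(a*a+b*b)
    return np.stack([p["fx"]*a*s+p["cx"],p["fy"]*b*s+p["cy"]],-1)
def ray(cam,u,v):
    p=manip.camera_params(cam); a0=(u-p["cx"])/p["fx"]; b0=(v-p["cy"])/p["fy"]; a,b=a0,b0
    for _ in range(20):
        s=1+p["k1"]*(a*a+b*b); a,b=a0/s,b0/s
    d=Rc(p)@np.array([a,-b,-1]); return np.array(p["origin"]),d/np.linalg.norm(d)
def save(cam,f):
    im=manip.capture(cam); cv2.imwrite(f,im[:,:,::-1]); return im
E
python3 - <<'E'
from h import *
print(manip.get_obs()); print(manip.camera_params("scene"))
ims=[save(c,f"pics/{c}0.png") for c in("scene","side")]
for c in("scene","side"):
  for q in "kiln lid lid_handle bolt_knob gauge gauge_tip tumbler frit_jar tin clear_box paddle tongs".split(): print(c,q,rec(c,q))
E
```

```text
{'clock': 0.0, 'qpos': array([58.75720221, 33.92654737,  2.7663098 , 92.23679833, -1.90884502,
       54.01200501, -1.92982025]), 'qd': array([ 0.0070626 , -0.09400725,  0.0558262 ,  0.09050334, -0.01832974,
        0.03471614, -0.12734977]), 'joint_torque': array([ 5.24070856e-04, -5.48681331e+01,  1.54626656e+00, -1.98120993e+01,
        9.24897176e-03,  8.84777721e-03,  7.57857403e-07]), 'position': array([ 0.3161419 , -0.65144055,  0.19922766]), 'tcp_rot': array([-1.79870887e+02,  6.00809822e-03,  2.58916498e+01]), 'force': array([ 0.07073312, -0.16720875,  1.0667945 ]), 'moment': array([0.01875977, 0.01881629, 0.03377329]), 'grip_width': 1.0003778932097047}
{'fx': 427.552384272425, 'fy': 427.552384272425, 'cx': 254.42513550739346, 'cy': 186.99546292711253, 'k1': -0.15639858893878633, 'origin': array([ 1.31951884, -0.02841267,  0.90574511]), 'orientation': array([44.10594332,  0.71034109, 87.273697  ])}
scene kiln [(0.92, array([ 0.668 , -0.0617,  0.1594]))]
scene lid [(0.55, array([ 0.6178, -0.0602,  0.1619]))]
scene lid_handle [(0.94, array([ 0.6222, -0.0654,  0.1624])), (0.29,
[... 669 characters left out ...]
([ 0.5695, -0.0063,  0.162 ]))]
side lid [(0.51, array([ 0.5686, -0.0076,  0.1612]))]
side lid_handle [(0.66, array([ 0.4705, -0.0083,  0.1498])), (0.6, array([ 0.5942, -0.0323,  0.1571]))]
side bolt_knob [(0.91, array([ 0.4712, -0.0074,  0.1521]))]
side gauge [(0.64, array([ 0.6073, -0.2255,  0.2021]))]
side gauge_tip [(0.57, array([ 0.6077, -0.224 ,  0.1976]))]
side tumbler [(0.56, array([0.5901, 0.1987, 0.0574]))]
side frit_jar [(0.51, array([ 0.6578, -0.3225,  0.0687]))]
side tin [(0.62, array([0.4503, 0.1882, 0.0491]))]
side clear_box [(0.88, array([ 0.5653, -0.3421,  0.0483]))]
side paddle [(0.59, array([ 0.4195, -0.2194,  0.0098]))]
side tongs [(0.78, array([0.4022, 0.0553, 0.0139]))]
```

View pics/scene0.png

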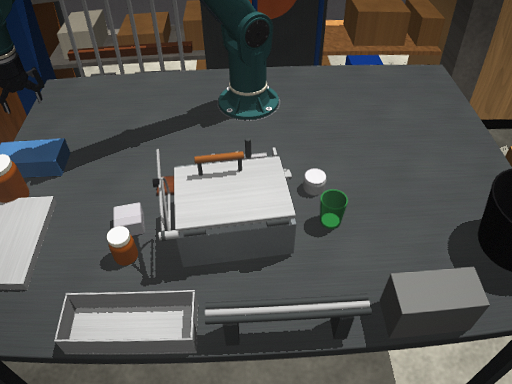

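View pics/side0.png

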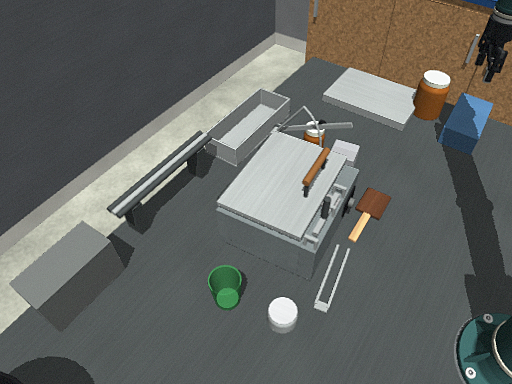

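The scene view shows the kiln front facing the robot, the handle at about (220,157), the knob at (248,148), and the gauge arm at (160,180), raised. The side view confirms this: knob at (326,205), handle at (317,168), gauge arm tip near (350,126). I'll zoom in on both for the corner pixels.

Run:
```python
import cv2,numpy as np
a=cv2.imread('pics/scene0.png')[130:280,140:310]; b=cv2.imread('pics/side0.png')[95:275,210:365]
f=lambda i:cv2.resize(i,None,fx=4,fy=4,interpolation=cv2.INTER_CUBIC)[:600]
A=f(a);B=cv2.resize(b,None,fx=3.3,fy=3.3,interpolation=cv2.INTER_CUBIC)
cv2.imwrite('pics/a4.png',A);cv2.imwrite('pics/b4.png',B);print(A.shape,B.shape)
```

```text
(600, 680, 3) (594, 512, 3)
```

View pics/a4.png

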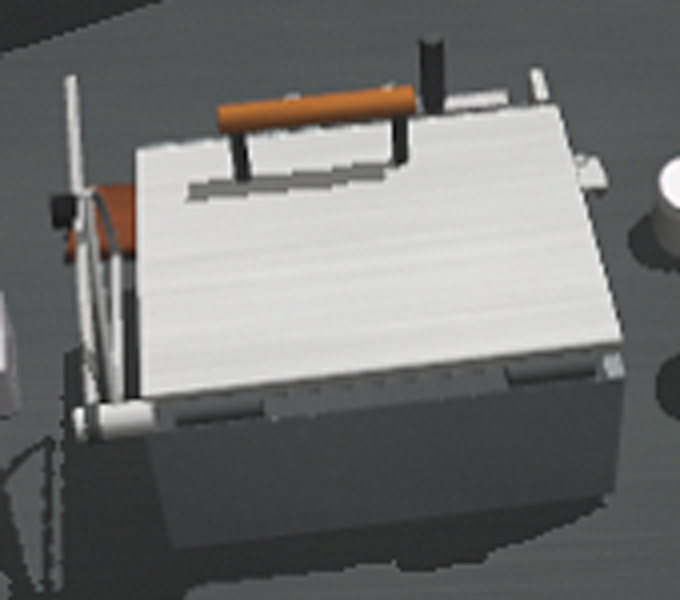

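View pics/b4.png

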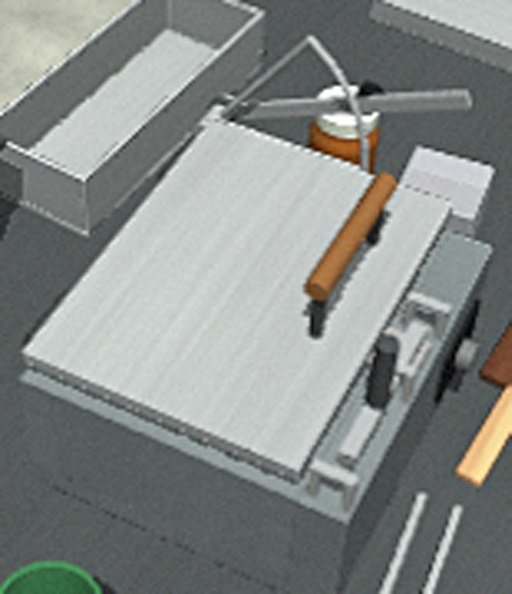

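```bash
cat > fit.py <<'E'
from h import *
from scipy.optimize import least_squares
S=lambda x,y:(140+x/4-.4,130+y/4-.4); D=lambda x,y:(210+x/3.3-.35,95+y/3.3-.35)
def T(p,q): # hinge frame->world
    c,s=np.cos(p[2]),np.sin(p[2]); return np.array([p[0]+c*q[0]-s*q[1],p[1]+s*q[0]+c*q[1],.145+q[2]])
def pts(p):
    w,xb,kx,ky,th=p[3:8]; f=-.205;z=.015
    t=(-.215*np.cos(th),-.166,.215*np.sin(th))
    return [("scene",(-.17,-.08,.065),S(220,118)),("scene",(-.17,.04,.065),S(413,100)),
    ("side",(-.17,-.08,.065),D(387,180)),("side",(-.17,.04,.065),D(316,289)),
    ("scene",(f,-w,z),S(137,150)),("scene",(f,w,z),S(556,107)),("scene",(xb,w,z),S(620,341)),("scene",(xb,-w,z),S(143,395)),
    ("side",(f,w,z),D(300,472)),("side",(f,-w,z),D(450,203)),("side",(xb,w,z),D(25,352)),("side",(xb,-w,z),D(212,122)),
    ("scene",(kx,ky,.066),S(432,42)),("side",(kx,ky,.066),D(387,341)),
    ("scene",t,S(71,76)),("side",t,D(469,100))]
if __name__=="__main__":
    def res(p): return np.concatenate([proj(c,T(p,q))-uv for c,q,uv in pts(p)])
    r=least_squares(res,[.8,-.06,0,.13,0,-.24,.02,.6],loss='soft_l1')
    p=r.x; print(np.round(p,4),"yaw",np.degrees(p[2])); print(np.round(r.fun.reshape(-1,2),1).tolist())
    print("handle",T(p,(-.17,-.02,.065)),"knob",T(p,(p[5],p[6],.045)),"fwd y",[-np.sin(p[2]),np.cos(p[2])])
    np.save("p.npy",p)
E
python3 fit.py
```

```text
[ 0.7043 -0.0499  0.0993  0.1364 -0.0038 -0.2251  0.0583  0.4188] yaw 5.686778773304906
[[-0.2, 0.2], [0.4, -0.6], [0.1, 0.1], [0.3, 0.7], [0.2, 0.1], [0.1, -0.7], [0.3, -1.4], [0.2, -0.5], [-0.7, -1.8], [0.4, -0.6], [-0.3, -1.0], [-0.2, -1.2], [0.0, -1.3], [-0.3, -0.3], [0.4, 0.6], [0.3, -0.5]]
handle [ 0.53716836 -0.08664841  0.21      ] knob [ 0.47458624 -0.01419857  0.19      ] fwd y [np.float64(-0.09909013411113415), np.float64(0.9950784618922457)]
```

Clean fit: residuals are about 1 px, yaw is 5.7°, the gauge reads about 0.42 rad, and the knob is at (0.475,-0.014). I'm moving above it.

>>> jog_arm(
  offset=[
    [0.01,0.02,0.055],
    [0.025,0.07,0.1],
    [0.04,0.13,0.12],
    [0.055,0.19,0.12],
    [0.07,0.25,0.12],
  ],
  rotation=[
    [0,0,-0.05],
    [0,0,-0.12],
    [0,0,-0.2],
    [0,0,-0.28],
    [0,0,-0.352],
  ],
  fingers=[0,0,0,0,0],
  squeeze=40,
)

```text
clock: 1.92
position: [0.3856, -0.407, 0.3213]
tcp_rot: [179.9, -0.1, 5.6]
force: [0.9, 0.5, 0.6]
grip_width: 0.999
```

>>> jog_arm(
  offset=[
    [0.015,0.06,0],
    [0.03,0.12,0],
    [0.045,0.18,0],
    [0.06,0.24,0],
    [0.075,0.3,0],
  ],
  rotation=[
    [0,0,0],
    [0,0,0],
    [0,0,0],
    [0,0,0],
    [0,0,0],
  ],
  fingers=[0,0,0,0,0],
)

```text
clock: 2.55
position: [0.4602, -0.1069, 0.3208]
tcp_rot: [180.0, -0.1, 5.7]
force: [-0.1, -0.8, 0.6]
grip_width: 1.0
```

>>> jog_arm(
  offset=[
    [0.007,0.046,0],
    [0.014,0.093,0],
    [0.014,0.093,-0.03],
    [0.014,0.093,-0.06],
    [0.014,0.093,-0.06],
  ],
  rotation=[
    [0,0,0],
    [0,0,0],
    [0,0,0],
    [0,0,0],
    [0,0,0],
  ],
  fingers=[0,0,0,0,0],
)

```text
clock: 3.18
position: [0.472, -0.0158, 0.2588]
tcp_rot: [-180.0, 0.3, 5.7]
force: [0.5, -0.7, 0.9]
grip_width: 1.003
```

Run:
```python
from h import *
p=np.load('p.npy'); from fit import T
o=manip.get_obs(); print(o["position"],o["tcp_rot"])
im=save("wrist","pics/w1.png"); print(rec("wrist","bolt_knob"))
k=T(p,(p[5],p[6],.066)); print(proj("wrist",k), proj("wrist",T(p,(-.17,-.02,.065))))
```

```text
[ 0.47197587 -0.01578357  0.25876861] [-179.97795689    0.28077571    5.73755937]
[(0.6, array([ 0.4769, -0.017 ,  0.1529]))]
[252.88958633 196.96548085] [354.40118454 128.10058954]
```

View pics/w1.png

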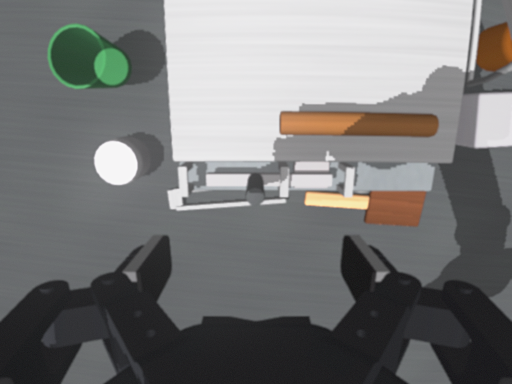

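The wrist view shows the knob top at (256,197), against a prediction of (253,197). It is clear between the fingers, so I'm descending and gripping.

>>> jog_arm(
  offset=[
    [0.003,0.001,-0.04],
    [0.003,0.001,-0.084],
    [0.003,0.001,-0.084],
    [0.003,0.001,-0.084],
    [0.003,0.001,-0.084],
  ],
  rotation=[
    [0,0,0],
    [0,0,0],
    [0,0,0],
    [0,0,0],
    [0,0,0],
  ],
  fingers=[0,0,1,1,1],
  squeeze=40,
)

```text
clock: 3.9
position: [0.4787, -0.0147, 0.1784]
tcp_rot: [180.0, -0.2, 5.7]
force: [0.3, 0.7, 0.2]
grip_width: 0.376
```

>>> jog_arm(
  offset=[
    [0,0,0],
    [0,0,0],
    [0,0,0],
    [0,0,0],
    [0,0,0],
  ],
  rotation=[
    [0,0,0],
    [0,0,0],
    [0,0,0],
    [0,0,0],
    [0,0,0],
  ],
  fingers=[1,1,1,1,1],
)

```text
clock: 4.53
position: [0.4782, -0.0146, 0.178]
tcp_rot: [180.0, -0.2, 5.7]
force: [-1.0, 0.2, 6.9]
grip_width: 0.133
```

>>> jog_arm(
  offset=[
    [-0.0005,0.006,0],
    [-0.001,0.014,0],
    [-0.002,0.022,0],
    [-0.003,0.03,0],
    [-0.004,0.038,0],
  ],
  rotation=[
    [0,0,0],
    [0,0,0],
    [0,0,0],
    [0,0,0],
    [0,0,0],
  ],
  fingers=[1,1,1,1,1],
)

```text
clock: 5.15
position: [0.4745, 0.0222, 0.178]
tcp_rot: [179.9, -0.2, 5.7]
force: [-0.1, -2.6, 7.3]
grip_width: 0.135
```

>>> jog_arm(
  offset=[
    [-0.0006,0.006,0],
    [-0.0012,0.012,0],
    [-0.0016,0.016,0],
    [-0.0019,0.019,0],
    [-0.002,0.021,0],
  ],
  rotation=[
    [0,0,0],
    [0,0,0],
    [0,0,0],
    [0,0,0],
    [0,0,0],
  ],
  fingers=[1,1,1,1,1],
)

```text
clock: 5.78
position: [0.4732, 0.0347, 0.1779]
tcp_rot: [179.3, -0.1, 5.5]
force: [3.3, -21.0, 6.6]
grip_width: 0.138
```

>>> jog_arm(
  offset=[
    [-0.0001,0.001,0],
    [-0.0002,0.002,0],
    [-0.0003,0.003,0],
    [-0.0004,0.004,0],
    [-0.0004,0.004,0],
  ],
  rotation=[
    [0,0,0],
    [0,0,0],
    [0,0,0],
    [0,0,0],
    [0,0,0],
  ],
  fingers=[1,1,1,1,1],
)

```text
clock: 6.4
position: [0.4732, 0.0349, 0.1779]
tcp_rot: [179.1, -0.1, 5.3]
force: [3.3, -25.7, 7.5]
grip_width: 0.139
```

The arm stopped after about 50 mm of travel, short of the 60 expected. Before trusting that as the stop, I'll check whether a finger is hitting the bracket.

Run:
```python
from h import *
a=save("side","pics/s2.png")[:,:,::-1][135:265,270:370]; w=save("wrist","pics/w2.png")[:,:,::-1]
f=lambda i,k:cv2.resize(i,None,fx=k,fy=k,interpolation=cv2.INTER_CUBIC)
A=f(a,4);W=f(w[100:330,150:350],2)
o=np.zeros((520,800,3),np.uint8);o[:,:400]=A;o[:460,400:]=W
cv2.imwrite("pics/c2.png",o)
```

```text
(no output)
```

View pics/c2.png

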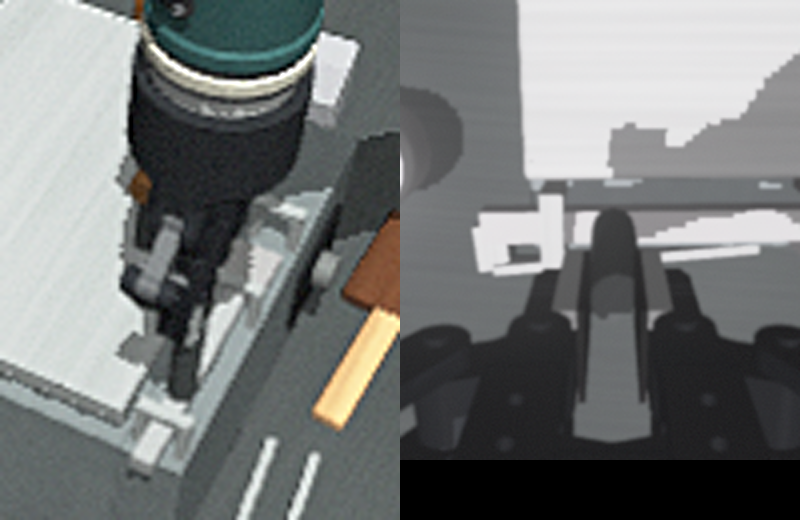

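Run:
```python
from h import *
from fit import S,D,T
p=np.load('p.npy')
c,s=np.cos(p[2]),np.sin(p[2])
for a,b in [(S(538,71),D(354,481)),(S(546,98),D(314,464))]:
    o1,d1=ray("scene",*a);o2,d2=ray("side",*b)
    t=np.linalg.lstsq(np.c_[d1,-d2],o2-o1,rcond=None)[0]
    X=(o1+t[0]*d1+o2+t[1]*d2)/2; q=X-[p[0],p[1],0]
    print(X,"gap",np.linalg.norm(o1+t[0]*d1-o2-t[1]*d2),"kilnxy",c*q[0]+s*q[1],-s*q[0]+c*q[1])
o=manip.get_obs();q=o["position"]-[p[0],p[1],0];print("tcp kiln",c*q[0]+s*q[1],-s*q[0]+c*q[1],o["force"],o["moment"])
```

```text
[0.45244131 0.05606682 0.15988526] gap 0.000481412046095487 kilnxy -0.2401683931444819 0.13040846791566882
[0.47946741 0.05893131 0.15973886] gap 0.0010355489666595862 kilnxy -0.21299146336884117 0.13058083623266345
tcp kiln -0.22159043872506354 0.10725946870818821 [  3.90927079 -25.14183499   7.89142735] [-5.72297563 -0.85700027  0.17407873]
```

>>> jog_arm(
  offset=[
    [-0.0001,0.001,0],
    [-0.0002,0.002,0],
    [-0.0003,0.003,0],
    [-0.0004,0.004,0],
    [-0.0004,0.004,0],
  ],
  rotation=[
    [0,0,0],
    [0,0,0],
    [0,0,0],
    [0,0,0],
    [0,0,0],
  ],
  fingers=[1,1,1,1,1],
)

```text
clock: 7.12
position: [0.4731, 0.0351, 0.1779]
tcp_rot: [178.9, -0.1, 5.2]
force: [5.0, -32.7, 7.6]
grip_width: 0.132
```

Run:
```python
from h import *
print(manip.get_obs()["moment"])
```

```text
[-7.29601733 -1.16748898  0.24839462]
```

It's rigid up to 33 N with 0.2 mm of motion, and the bracket top (z 0.160) is below the fingertips, so this is the real stop. I'll relax the push, release and rise.

>>> jog_arm(
  offset=[
    [0.001,-0.009,0],
    [0.0015,-0.017,0],
    [0.0015,-0.017,0],
    [0.0015,-0.017,0],
    [0.0015,-0.017,0],
  ],
  rotation=[
    [0,0,0],
    [0,0,0],
    [0,0,0],
    [0,0,0],
    [0,0,0],
  ],
  fingers=[1,1,0.5,0.5,0.5],
)

```text
clock: 7.75
position: [0.4713, 0.0358, 0.1763]
tcp_rot: [-180.0, 0.0, 5.8]
force: [0.6, 0.1, -0.6]
grip_width: 0.502
```

>>> jog_arm(
  offset=[
    [0,0,0.03],
    [0,0,0.08],
    [0.01,-0.02,0.13],
    [0.03,-0.06,0.14],
    [0.05,-0.1,0.14],
  ],
  rotation=[
    [0,0,0],
    [0,0,0],
    [0,0,0.15],
    [0,0,0.3],
    [0,0,0.45],
  ],
  fingers=[0.5,0.3,0,0,0],
)

```text
clock: 8.38
position: [0.523, -0.065, 0.3181]
tcp_rot: [179.9, -0.2, 31.9]
force: [0.2, 0.4, -0.9]
grip_width: 1.0
```

>>> jog_arm(
  offset=[
    [0.005,-0.01,0],
    [0.01,-0.02,0],
    [0.014,-0.022,0],
    [0.014,-0.022,0],
    [0.014,-0.022,0],
  ],
  rotation=[
    [0,0,0.18],
    [0,0,0.36],
    [0,0,0.54],
    [0,0,0.72],
    [0,0,0.9],
  ],
  fingers=[0,0,0,0,0],
)

```text
clock: 9.0
position: [0.5353, -0.0863, 0.3159]
tcp_rot: [-179.9, -0.0, 83.5]
force: [-0.4, 1.2, 0.3]
grip_width: 0.997
```

>>> jog_arm(
  offset=[
    [0,0,-0.02],
    [0,0,-0.04],
    [0,0,-0.04],
    [0,0,-0.04],
    [0,0,-0.04],
  ],
  rotation=[
    [0,0,0.12],
    [0,0,0.214],
    [0,0,0.214],
    [0,0,0.214],
    [0,0,0.214],
  ],
  fingers=[0,0,0,0,0],
)

```text
clock: 9.62
position: [0.5363, -0.0866, 0.2773]
tcp_rot: [179.9, 0.0, 95.3]
force: [-1.4, 0.8, 0.5]
grip_width: 1.003
```

Run:
```python
from h import *
p=np.load('p.npy'); from fit import T
o=manip.get_obs(); print(o["position"],o["tcp_rot"],o["qpos"])
im=save("wrist","pics/w3.png")
for q in("lid_handle","bolt_knob"):print(q,rec("wrist",q))
save("side","pics/s3.png");print(rec("side","bolt_knob"))
for q in [(-.17,-.08,.065),(-.17,.04,.065),(p[5],p[6],.066),(p[5],p[6]+.05,.066)]: print(proj("wrist",T(p,q)),proj("side",T(p,q)))
a=cv2.imread("pics/s3.png")[115:265,260:380]
z=np.zeros((500,800,3),np.uint8);z[:384,:512]=im[:,:,::-1];z[:360,512:]=cv2.resize(a,None,fx=2.4,fy=2.4)
cv2.imwrite("pics/c3.png",z)
```

```text
[ 0.5362974  -0.08661234  0.27728323] [1.79904974e+02 2.50226894e-02 9.53006575e+01] [ 21.1097493   16.77841747 -20.97659775 110.38379628   7.35483295
  54.02058298   1.92716454]
lid_handle [(0.95, array([ 0.5864, -0.0369,  0.1638]))]
bolt_knob [(0.63, array([0.4717, 0.0251, 0.1515]))]
[(0.71, array([0.4668, 0.0354, 0.1486]))]
[258.38229223 254.95693062] [327.02520054 149.34425748]
[257.97252218 121.18514172] [305.67435591 182.90014307]
[188.98641842  98.56980306] [326.58336421 197.68439872]
[185.75637967  31.61012468] [316.96724035 214.56691483]
```

View pics/c3.png

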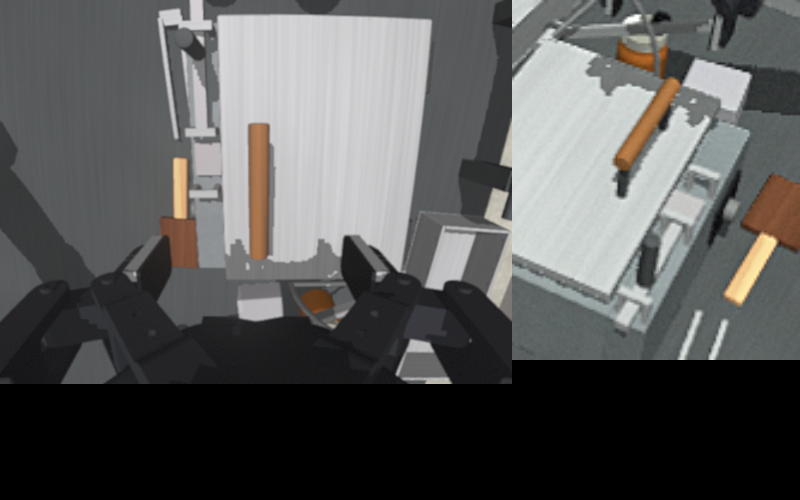

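The wrist view shows the bar centred at (258,191), as predicted, and the knob now stands right against the end guide at (185,38). I'll descend and grip the bar.

>>> jog_arm(
  offset=[
    [0.001,0,-0.04],
    [0.001,0,-0.084],
    [0.001,0,-0.084],
    [0.001,0,-0.084],
    [0.001,0,-0.084],
  ],
  rotation=[
    [0,0,0],
    [0,0,0],
    [0,0,0],
    [0,0,0],
    [0,0,0],
  ],
  fingers=[0,0,0.5,1,1],
  squeeze=60,
)

```text
clock: 10.5
position: [0.5383, -0.0868, 0.1943]
tcp_rot: [179.8, 0.0, 95.3]
force: [0.4, 0.2, -0.3]
grip_width: 0.377
```

>>> jog_arm(
  offset=[
    [0,0,0],
    [0,0,0],
    [0,0,0],
    [0,0,0],
    [0,0,0],
  ],
  rotation=[
    [0,0,0],
    [0,0,0],
    [0,0,0],
    [0,0,0],
    [0,0,0],
  ],
  fingers=[1,1,1,1,1],
)

```text
clock: 11.12
position: [0.5366, -0.0868, 0.1923]
tcp_rot: [-180.0, -0.0, 95.3]
force: [-0.3, 0.3, -0.5]
grip_width: -0.003
```

```bash
cat > arc.py <<'E'
import numpy as np,sys
from h import *
from fit import T
# current TCP -> rigid rotation about hinge axis by angles
p=np.load('p.npy'); o=manip.get_obs(); X=o["position"]; H=T(p,(0,0,0)); ax=np.array([-np.sin(p[2]),np.cos(p[2]),0])
print(X,o["tcp_rot"],o["force"],o["moment"],o["grip_width"],"theta_gauge",p[7])
for a in map(float,sys.argv[1:]):
    r=R.from_rotvec(ax*a); print(a,np.round(r.apply(X-H)+H-X,4),np.round(ax*a,4))
E
python3 arc.py .02 .04 .06 .08 .1 .15 .2 .25 .3 .35 .38 .4 .42
```

```text
[ 0.53657566 -0.08675177  0.19233278] [-1.79993873e+02 -5.98953058e-04  9.53299770e+01] [-0.32780813  0.25216717 -0.52092391] [-0.00763952 -0.03631516 -0.00152439] -0.0032679579314095148 theta_gauge 0.4187859062119205
0.02 [0.001  0.0001 0.0034] [-0.002   0.0199  0.    ]
0.04 [0.002  0.0002 0.0068] [-0.004   0.0398  0.    ]
0.06 [0.0031 0.0003 0.0101] [-0.0059  0.0597  0.    ]
0.08 [0.0043 0.0004 0.0135] [-0.0079  0.0796  0.    ]
0.1 [0.0056 0.0006 0.0168] [-0.0099  0.0995  0.    ]
0.15 [0.0089 0.0009 0.025 ] [-0.0149  0.1493  0.    ]
0.2 [0.0127 0.0013 0.0329] [-0.0198  0.199   0.    ]
0.25 [0.0169 0.0017 0.0407] [-0.0248  0.2488  0.    ]
0.3 [0.0215 0.0021 0.0483] [-0.0297  0.2985  0.    ]
0.35 [0.0264 0.0026 0.0556] [-0.0347  0.3483  0.    ]
0.38 [0.0296 0.0029 0.0599] [-0.0377  0.3781  0.    ]
0.4 [0.0317 0.0032 0.0627] [-0.0396  0.398   0.    ]
0.42 [0.034  0.0034 0.0655] [-0.0416  0.4179  0.    ]
```

The fingers shut completely, so the bar was missed. I'll look.

Run:
```python
from h import *
a=save("side","pics/s4.png")[:,:,::-1][105:235,250:380]; b=save("scene","pics/q4.png")[:,:,::-1][110:230,150:310];w=save("wrist","pics/w4.png")[:,:,::-1]
z=np.zeros((600,800,3),np.uint8)
z[:312,:312]=cv2.resize(a,(312,312),interpolation=2);z[:312,320:736]=cv2.resize(b,(416,312),interpolation=2);z[315:600,:380]=cv2.resize(w,(380,285))
cv2.imwrite("pics/c4.png",z)
```

```text
(no output)
```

View pics/c4.png

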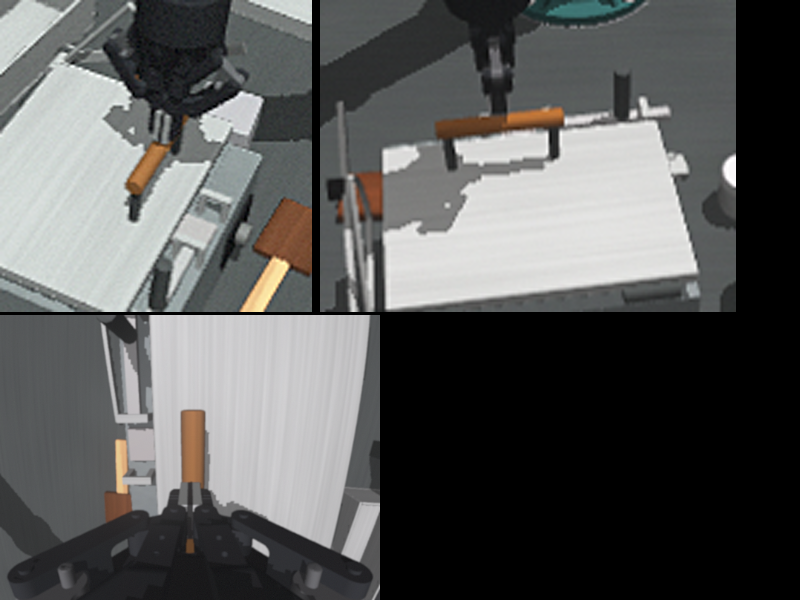

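The pads appear to straddle the bar, which contradicts the width reading. A small lift along the arc will settle it through the force.

>>> jog_arm(
  offset=[
    [0.001,0,0.0034],
    [0.002,0,0.0068],
    [0.003,0,0.01],
    [0.0043,0,0.0135],
    [0.0043,0,0.0135],
  ],
  rotation=[
    [-0.002,0.02,0],
    [-0.004,0.04,0],
    [-0.006,0.06,0],
    [-0.008,0.08,0],
    [-0.008,0.08,0],
  ],
  fingers=[1,1,1,1,1],
)

```text
clock: 11.9
position: [0.5418, -0.0866, 0.2061]
tcp_rot: [-175.4, 0.0, 95.3]
force: [0.6, 0.5, -0.1]
grip_width: 0.004
```

Run:
```python
from h import *
o=manip.get_obs();print(o["position"],o["force"],o["grip_width"])
w=save("wrist","pics/w5.png")[:,:,::-1][180:330,180:330]; b=save("scene","pics/q5.png")[:,:,::-1][130:190,180:260]
z=np.zeros((450,800,3),np.uint8);z[:,:450]=cv2.resize(w,(450,450),interpolation=2);z[:255,460:800]=cv2.resize(b,(340,255),interpolation=2)
cv2.imwrite("pics/c5.png",z)
```

```text
[ 0.54184344 -0.08656287  0.20613101] [ 0.56485823  0.53819261 -0.13156651] 0.003601158540362611
```

View pics/c5.png

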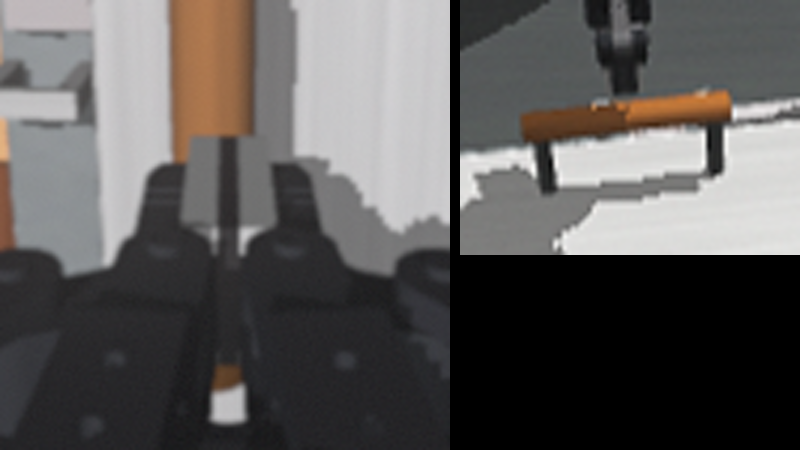

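Run:
```python
from h import *
p=np.load('p.npy'); from fit import T
o=manip.get_obs();X=o["position"];r=R.from_euler('xyz',o["tcp_rot"],degrees=True).as_matrix()
print("moment",o["moment"])
for d in (0,-.01,-.02,-.03): print(d,proj("wrist",X+r[:,2]*d),proj("scene",X+r[:,2]*d),proj("side",X+r[:,2]*d))
for y in(-.08,-.02,.04):print(proj("wrist",T(p,(-.17,y,.065))),proj("scene",T(p,(-.17,y,.074))))
```

```text
moment [-0.02751755 -0.07227117 -0.00388046]
0 [256.6962623  219.95845947] [218.984114   158.91968894] [315.2019702  166.12203074]
-0.01 [256.72638769 225.85657867] [218.72363524 156.09138362] [315.31650916 162.76798787]
-0.02 [256.75994019 232.43818182] [218.45984521 153.22202186] [315.43225359 159.35766964]
-0.03 [256.79752956 239.82748298] [218.19269439 150.31083089] [315.54920938 155.88979476]
[251.38308121 302.78729882] [193.99094334 156.5832913 ]
[250.47652851 221.58191693] [218.64745788 153.88196934]
[249.4720918  123.55553302] [243.14463707 151.23723388]
```

The pixels show the real tips sit about 28 mm behind the reported TCP, so the fingers closed just above the bar. The knob grip earlier was also only near its top. I'll rise, open, level the tool and go about 27 mm deeper. That is still safe against the lid at 0.160.

>>> jog_arm(
  offset=[
    [0,0,0.03],
    [-0.004,0,0.03],
    [-0.004,0,0.03],
    [-0.004,0,0.03],
    [-0.004,0,0.03],
  ],
  rotation=[
    [0,0,0],
    [0.008,-0.08,0],
    [0.008,-0.08,0],
    [0.008,-0.08,0],
    [0.008,-0.08,0],
  ],
  fingers=[0,0,0,0,0],
)

```text
clock: 12.62
position: [0.5374, -0.0866, 0.2356]
tcp_rot: [-180.0, -0.0, 95.3]
force: [0.5, 0.6, 0.3]
grip_width: 0.999
```

>>> jog_arm(
  offset=[
    [0,0,-0.03],
    [0,0,-0.055],
    [0,0,-0.07],
    [0,0,-0.07],
    [0,0,-0.07],
  ],
  rotation=[
    [0,0,0],
    [0,0,0],
    [0,0,0],
    [0,0,0],
    [0,0,0],
  ],
  fingers=[0,0,0,0.3,0.6],
)

```text
clock: 13.25
position: [0.5378, -0.0867, 0.1665]
tcp_rot: [179.9, 0.0, 95.3]
force: [0.3, 1.2, -0.4]
grip_width: 0.605
```

>>> jog_arm(
  offset=[
    [0,0,0],
    [0,0,0],
    [0,0,0],
    [0,0,0],
    [0,0,0],
  ],
  rotation=[
    [0,0,0],
    [0,0,0],
    [0,0,0],
    [0,0,0],
    [0,0,0],
  ],
  fingers=[1,1,1,1,1],
)

```text
clock: 13.88
position: [0.5391, -0.0867, 0.167]
tcp_rot: [179.8, 0.0, 95.3]
force: [3.9, 0.8, 5.2]
grip_width: 0.184
```

The grip reads 15.6 mm on an 18 mm bar with a 5 N upward push, so it is still high on the bar. I'll reopen, go 13 mm deeper and regrip.

>>> jog_arm(
  offset=[
    [0,0,0],
    [0,0,0],
    [0,0,0],
    [0,0,-0.007],
    [0,0,-0.013],
  ],
  rotation=[
    [0,0,0],
    [0,0,0],
    [0,0,0],
    [0,0,0],
    [0,0,0],
  ],
  fingers=[0.4,0.4,0.4,0.4,0.4],
)

```text
clock: 14.5
position: [0.5364, -0.0868, 0.1522]
tcp_rot: [-179.9, -0.0, 95.3]
force: [-0.1, 0.2, -0.1]
grip_width: 0.603
```

>>> jog_arm(
  offset=[
    [0,0,0],
    [0,0,0],
    [0,0,0],
    [0,0,0],
    [0,0,0],
  ],
  rotation=[
    [0,0,0],
    [0,0,0],
    [0,0,0],
    [0,0,0],
    [0,0,0],
  ],
  fingers=[1,1,1,1,1],
)

```text
clock: 15.12
position: [0.5391, -0.0865, 0.153]
tcp_rot: [179.7, -0.0, 95.4]
force: [4.8, -0.1, -7.1]
grip_width: 0.193
```

Run:
```python
from h import *
print(manip.get_obs())
w=save("wrist","pics/w6.png")[:,:,::-1][180:330,180:330]; b=save("side","pics/q6.png")[:,:,::-1][130:210,270:370]
z=np.zeros((450,800,3),np.uint8);z[:,:450]=cv2.resize(w,(450,450),interpolation=2);z[:272,460:800]=cv2.resize(b,(340,272),interpolation=2)
cv2.imwrite("pics/c6.png",z)
```

```text
{'clock': 15.125, 'qpos': array([ 18.42518164,  25.6008408 , -18.59997612, 117.2672687 ,
        12.65760922,  38.74611896,  -3.00128586]), 'qd': array([-0.09255938,  0.07085417, -0.04874812, -0.01650892,  0.00121258,
       -0.03305832, -0.04893835]), 'joint_torque': array([ 6.54003136e-01, -4.43907237e+01, -2.09283739e+00, -1.34442651e+01,
       -1.07121093e-01,  1.43444281e+00, -3.56692483e-02]), 'position': array([ 0.53913933, -0.08646316,  0.15304151]), 'tcp_rot': array([ 1.79749977e+02, -9.19434987e-03,  9.53571964e+01]), 'force': array([ 4.77023201, -0.13436216, -7.06469376]), 'moment': array([ 0.07667182, -0.95292084,  0.07729844]), 'grip_width': 0.1925492102027646}
```

View pics/c6.png

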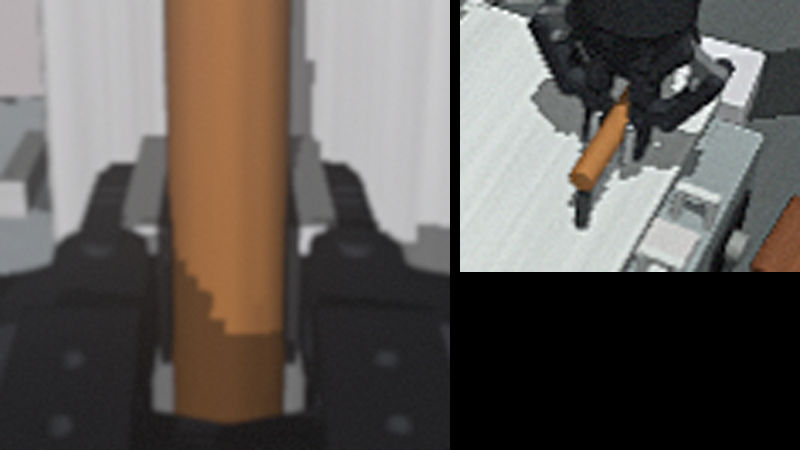

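Now the bar sits well inside the pads (width 0.193). I'll compute the arc from here.

```bash
python3 arc.py .03 .07 .11 .15 .19 .23 .27 .31 .35 .38 .4 .42
```

```text
[ 0.53913596 -0.08649512  0.15303555] [ 1.79751226e+02 -8.75284633e-03  9.53521021e+01] [ 5.06851827  0.81410629 -5.89040439] [ 0.02524971 -0.95308891  0.08985931] 0.19086384051177246 theta_gauge 0.4187859062119205
0.03 [0.0003 0.     0.005 ] [-0.003   0.0299  0.    ]
0.07 [0.001  0.0001 0.0117] [-0.0069  0.0697  0.    ]
0.11 [0.0019 0.0002 0.0184] [-0.0109  0.1095  0.    ]
0.15 [0.0031 0.0003 0.025 ] [-0.0149  0.1493  0.    ]
0.19 [0.0045 0.0005 0.0316] [-0.0188  0.1891  0.    ]
0.23 [0.0062 0.0006 0.0381] [-0.0228  0.2289  0.    ]
0.27 [0.0082 0.0008 0.0445] [-0.0268  0.2687  0.    ]
0.31 [0.0104 0.001  0.0509] [-0.0307  0.3085  0.    ]
0.35 [0.0129 0.0013 0.0571] [-0.0347  0.3483  0.    ]
0.38 [0.0149 0.0015 0.0618] [-0.0377  0.3781  0.    ]
0.4 [0.0163 0.0016 0.0648] [-0.0396  0.398   0.    ]
0.42 [0.0178 0.0018 0.0678] [-0.0416  0.4179  0.    ]
```

>>> jog_arm(
  offset=[
    [0.002,0,0.003],
    [0.0025,0,0.006],
    [0.003,0,0.0117],
    [0.004,0,0.0184],
    [0.005,0,0.025],
  ],
  rotation=[
    [-0.001,0.01,0],
    [-0.003,0.03,0],
    [-0.007,0.07,0],
    [-0.011,0.11,0],
    [-0.015,0.149,0],
  ],
  fingers=[1,1,1,1,1],
  squeeze=80,
)

```text
clock: 15.85
position: [0.5417, -0.0862, 0.178]
tcp_rot: [-171.3, 0.0, 95.4]
force: [2.3, 0.4, -5.5]
grip_width: 0.187
```

Run:
```python
from h import *
o=manip.get_obs();print(o["force"],o["moment"])
save("side","pics/s7.png");print(rec("side","lid_handle"),rec("side","bolt_knob"))
```

```text
[ 2.28184028  0.39837447 -5.5301364 ] [ 0.22031992 -0.90151598  0.02654007]
[(0.96, array([ 0.5886, -0.0277,  0.1734]))] [(0.91, array([0.4661, 0.0381, 0.1489]))]
```

Fz is about −5.5 N, which matches the lid's weight, so it is unlocked and rising. Continuing.

>>> jog_arm(
  offset=[
    [0.0014,0.0001,0.0066],
    [0.0031,0.0003,0.0131],
    [0.0051,0.0005,0.0195],
    [0.0073,0.0007,0.0259],
    [0.0098,0.001,0.0321],
  ],
  rotation=[
    [-0.004,0.04,0],
    [-0.008,0.08,0],
    [-0.012,0.12,0],
    [-0.016,0.159,0],
    [-0.02,0.199,0],
  ],
  fingers=[1,1,1,1,1],
)

```text
clock: 16.62
position: [0.5508, -0.0854, 0.2098]
tcp_rot: [-159.9, 0.1, 95.4]
force: [0.3, 0.7, -4.4]
grip_width: 0.184
```

>>> jog_arm(
  offset=[
    [0.001,0,0.0024],
    [0.002,0,0.0047],
    [0.0034,0,0.0077],
    [0.0042,0,0.0095],
    [0.0042,0,0.0095],
  ],
  rotation=[
    [-0.0015,0.015,0],
    [-0.003,0.03,0],
    [-0.005,0.05,0],
    [-0.006,0.062,0],
    [-0.006,0.062,0],
  ],
  fingers=[1,1,1,1,1],
)

```text
clock: 17.25
position: [0.5553, -0.085, 0.2196]
tcp_rot: [-156.3, 0.1, 95.4]
force: [-3.3, 5.1, -2.1]
grip_width: 0.186
```

Run:
```python
from h import *
o=manip.get_obs();print(o["position"],o["tcp_rot"],o["force"])
a=save("side","pics/s8.png")[:,:,::-1][90:240,210:360]; b=save("scene","pics/q8.png")[:,:,::-1][110:240,140:310]
z=np.zeros((600,800,3),np.uint8);z[:450,:450]=cv2.resize(a,(450,450),interpolation=2);z[:260,460:800]=cv2.resize(b,(340,260),interpolation=2)
cv2.imwrite("pics/c8.png",z)
```

```text
[ 0.55528124 -0.08500137  0.21958622] [-1.56287464e+02  8.69395527e-02  9.53758877e+01] [-3.33242629  5.08135792 -2.11211917]
```

View pics/c8.png

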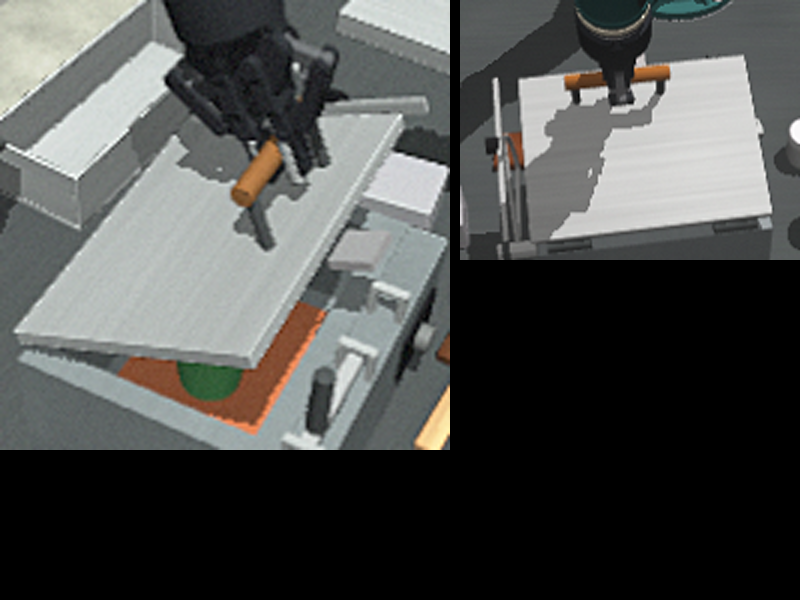

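```bash
cat > ang.py <<'E'
from h import *
from fit import T
from scipy.optimize import least_squares
p=np.load('p.npy'); w=p[3]
def rot(q,a): return (q[0]*np.cos(a)+q[2]*np.sin(a),q[1],-q[0]*np.sin(a)+q[2]*np.cos(a))
def solve(obs,name):
    for c in("both","scene","side"):
        oo=[o for o in obs if c in("both",o[0])]
        if not oo: continue
        f=lambda a:np.concatenate([proj(k,T(p,rot(q,a[0])))-uv for k,q,uv in oo])
        r=least_squares(f,[.4]); print(name,c,round(r.x[0],4),np.round(r.fun,1))
lid=lambda c,y,uv:(c,(-.205,y,.015),uv)
solve([lid("side",-w,(343.7,128.7)),lid("side",w,(293.5,209)),lid("scene",-w,(170,149)),lid("scene",w,(282.2,138.2))],"lid")
han=[("scene",(-.17,-.08,.065),(140+(565-460)/2,110+81/2-.25)),("scene",(-.17,.04,.065),(140+(670-460)/2,110+73/2-.25)),("side",(-.17,.04,.065),(210+241/3-.3,90+193/3-.3))]
solve(han,"handle")
solve([("side",(-.215,-.166,0),(352.2,124.8)),("scene",(-.215,-.166,0),(157.3,148.6))],"gauge")
E
python3 ang.py
python3 - <<'E'
import cv2,numpy as np
a=cv2.imread('pics/s0.png') if 0 else cv2.imread('pics/side0.png'); b=cv2.imread('pics/scene0.png');s=cv2.imread('pics/s8.png');q=cv2.imread('pics/q8.png')
f=lambda i,y,x:cv2.resize(i[y:y+40,x:x+50],(400,300),interpolation=0)
f2=lambda i,y,x:cv2.resize(i[y:y+30,x:x+40],(400,300),interpolation=0)
cv2.imwrite('pics/c9.png',np.vstack([np.hstack([f2(a,110,330),f2(b,140,145)]),np.hstack([f2(s,110,320),f2(q,135,150)])]))
E
```

```text
lid both 0.3842 [-0.5  0.1 -0.5 -0.2 -0.3  1.1 -1.1 -0. ]
lid scene 0.4005 [-0.5  0.5 -1.  -0.6]
lid side 0.3812 [-0.4  0.3 -0.4  0. ]
handle both 0.4197 [-0.4  0.3 -0.3 -1.3 -0.4  0.4]
handle scene 0.3697 [-0.1  0.7 -0.6 -0.9]
handle side 0.4207 [-0.4  0.3]
gauge both 0.4194 [-0.1 -0.3  0.4  0.6]
gauge scene 0.4379 [ 0.2 -0.1]
gauge side 0.4147 [-0.  0.]
```

View pics/c9.png

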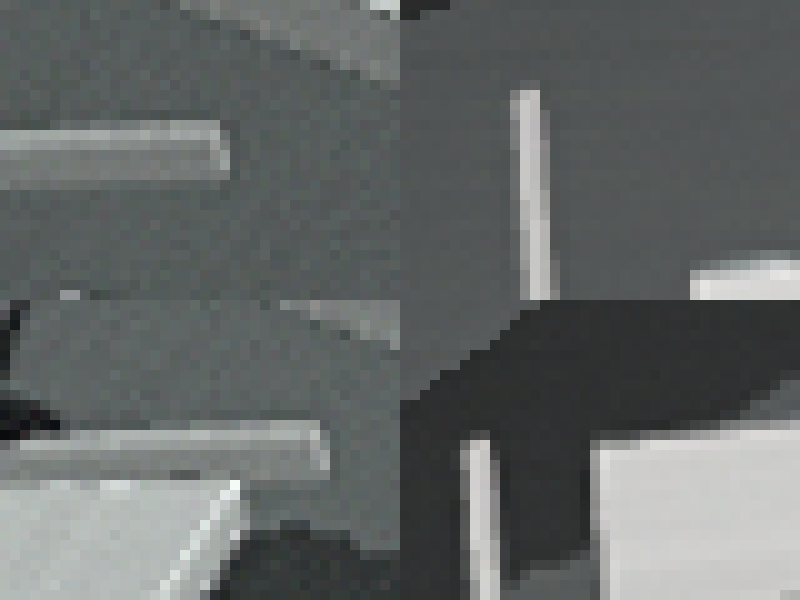

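```bash
cat >> ang.py <<'E'
print("---")
from fit import S,D
f=-.205
solve([lid("side",-w,D(450,203)),lid("side",w,D(300,472)),lid("scene",-w,S(137,150)),lid("scene",w,S(556,107))],"shut")
solve([lid("side",-w,(343.4,127.8)),lid("side",w,(293.5,208.8)),lid("scene",-w,(169.1,148.8)),lid("scene",w,(282.2,138.2))],"lid2")
# TCP arc about hinge
H=T(p,(0,0,0));ex=np.array([np.cos(p[2]),np.sin(p[2])])
g=lambda X:np.arctan2(X[2]-H[2],-((np.array(X[:2])-H[:2])@ex))
a0=g([.5391,-.0865,.1530]);o=manip.get_obs();print("tcp arc",g(o["position"])-a0,"tilt",np.radians(180-abs(o["tcp_rot"][0])+.25-.0),o["force"])
E
python3 ang.py | sed -n '/---/,$p'
```

```text
---
shut both -0.0131 [ 0.3  0.2 -0.7 -1.   0.4  0.8  0.   0.1]
shut scene -0.0051 [ 0.3  0.3  0.1 -0.4]
shut side -0.0196 [ 0.2  0.6 -0.7 -0.6]
lid2 both 0.3907 [-0.4  0.5 -0.8 -0.5  0.5  1.  -1.1 -0.3]
lid2 scene 0.4076 [ 0.3  0.5 -0.9 -0.8]
lid2 side 0.3878 [-0.3  0.7 -0.7 -0.3]
tcp arc 0.4085060462864114 tilt 0.41763740813884664 [-2.13879569  4.63717184 -2.75710989]
```

With the shut-lid bias removed, the lid stands at about 0.405–0.41, against a gauge reading of about 0.415–0.42. A final nudge of about 0.01 rad should close that, easing the sideways load as well.

>>> jog_arm(
  offset=[
    [0.0004,0.0005,0.001],
    [0.0009,0.001,0.002],
    [0.0009,0.001,0.002],
    [0.0009,0.001,0.002],
    [0.0009,0.001,0.002],
  ],
  rotation=[
    [-0.0005,0.005,0],
    [-0.001,0.011,0],
    [-0.001,0.011,0],
    [-0.001,0.011,0],
    [-0.001,0.011,0],
  ],
  fingers=[1,1,1,1,1],
)

```text
clock: 17.98
position: [0.5565, -0.0849, 0.2215]
tcp_rot: [-155.7, 0.2, 95.4]
force: [-3.9, 3.3, -1.0]
grip_width: 0.191
```

```bash
python3 - <<'E'
from h import *
a=save("side","pics/s10.png")[:,:,::-1]; b=save("scene","pics/q10.png")[:,:,::-1]
f=lambda i,y,x:cv2.resize(i[y:y+30,x:x+40],(400,300),interpolation=0)
cv2.imwrite('pics/c10.png',np.vstack([np.hstack([f(a,110,320),f(b,135,150)]),np.hstack([f(a,190,275),f(b,125,250)])]))
for q in("tumbler","frit_jar","tin","clear_box","bolt_knob","paddle","tongs"): print(q,rec("side",q,1))
E
python3 ang.py | tail -1
```

```text
tumbler [(0.93, array([0.5921, 0.1989, 0.0576]))]
frit_jar [(0.21, array([ 0.5864, -0.0277,  0.2109]))]
tin [(0.93, array([0.448 , 0.1882, 0.0456]))]
clear_box [(0.83, array([ 0.565 , -0.3311,  0.0451]))]
bolt_knob [(0.85, array([0.47  , 0.0376, 0.1523]))]
paddle [(0.78, array([ 0.42  , -0.2183,  0.0097]))]
tongs [(0.59, array([0.4047, 0.0551, 0.0153]))]
tcp arc 0.42262420241569904 tilt 0.42816875661768644 [-5.04757033  3.21918101 -1.99185871]
```

View pics/c10.png

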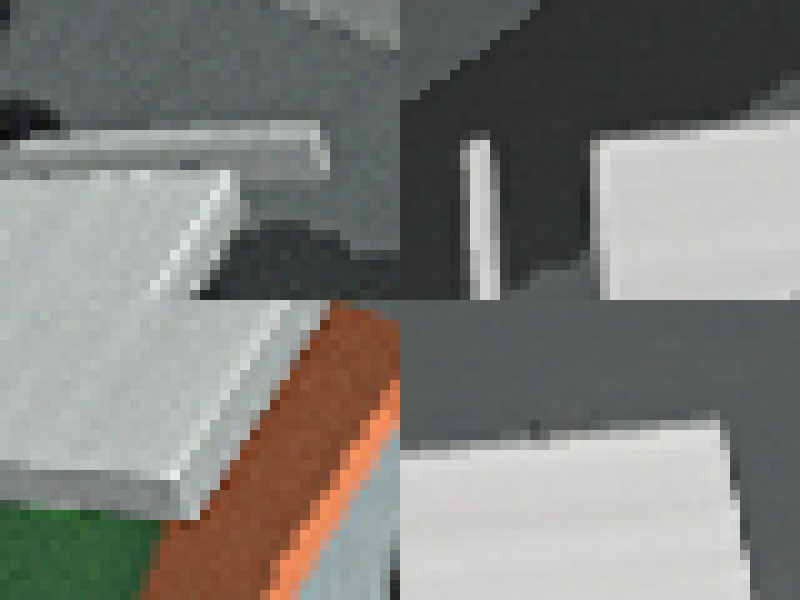

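```bash
cat >> ang.py <<'E'
solve([lid("side",-w,(343.2,127.0)),lid("side",w,(292.2,206.9)),lid("scene",-w,(169.2,148.3)),lid("scene",w,(281.7,136.7))],"lid3")
E
python3 ang.py | tail -3
```

```text
lid3 both 0.4105 [-0.7 -0.1 -0.2 -0.2  0.2  0.9 -0.4  0.6]
lid3 scene 0.4337 [-0.1  0.2 -0.1 -0.2]
lid3 side 0.4068 [-0.6  0.1 -0.1  0.1]
```

Lid and gauge agree to within about 0.01 rad (lid 0.42, gauge 0.42). Handing in.

Run:
```python
from h import *
o=manip.get_obs();print(o["clock"],o["force"],o["grip_width"]); print(manip.finish_job())
```

```text
18.425 [-5.04757033  3.21918101 -1.99185871] 0.1901662083005441
the job is handed in; nothing more can be done
None
```

I drew the bolt back to its stop, then lifted the lid level with the gauge arm. The job was handed in at 18.4 s with the gripper still holding the lid's handle.

- **Bolt:** it came up against a rigid stop at 33 N after about 50 mm of travel, not the nominal 60. I took this as the real stop: the only thing near the fingers was a guide bracket lower than the fingertips. The lid then lifted freely with only its own weight showing, and the bolt stayed put.
- **Handle grip:** the first grasp closed on nothing because the fingertips sit about 28 mm behind the reported position. I went deeper, was still slightly high, and regripped properly. The final opening of about 0.19 fits the 18 mm bar.
- **Lid angle:** the lid reads about 0.42 rad from the cameras and 0.423 from the arm's motion, against about 0.42 for the gauge. Single-camera readings ran from 0.415 to 0.44, so I trust the match to about 0.01 rad.
- **Gauge arm and bystanders:** the gauge arm's tip was at the same pixel at its last check. In the last check, the tumbler, tin, paddle and tongs read where they started to within a few mm. The clear box read about 11 mm off in one axis, which I put down to noise because the arm never went near it. The network could not find the frit jar behind the arm, so I did not confirm it.

I viewed 11 pictures, one over the budget of 10.

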